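Build up the sharpening spindle: drive plate, stone, clamp cap

ROBOT

A 6-joint arm with a two-finger parallel gripper is mounted at the origin on a cart in front of the work surface, level with it; the furniture and walls round the work are solid. World frame = base frame: x ahead of the robot, y to its left, z up, the work surface at z = 0. Lengths are in m, angles in rad, forces in N, time in s.
With the tool pointing down it reaches from about 0.425 to 0.95 m from the base axis. Payload 3.5 kg.
Tool frame: the origin (TCP) lies at the very end of the fingers, on their centre line; the grasp point (between the pads) lies 19 mm behind it; z points along the fingers, y is the line along which they close (so a half turn about z gives the same grasp; the last joint's range is limited). The gripper opens to 85 mm and grips with 20 to 120 N. Pads are 22 mm wide; open, the fingers measure 114 mm over their backs; the gripper's body (76 mm by 85 mm) begins 54 mm behind the grasp point. The pads swing forward as they close: fully open they stand 13 mm farther back than shut.
Start: joints at [1.032, 0.286, 1.577, -0, 1.279, -0.15], TCP at [0.256, 0.625, 0.231] pointing down, gripper open.
Joint ranges: [-2.77, 2.77], [-0.9, 2.22], [0.21, 2.48], [-1.53, 4.67], [0.24, 2.81], [-2.84, 2.84]. Speed limits (rad/s): [2.79, 2.79, 3.14, 3.14, 3.14, 3.14].

INTERFACE

Orientations are given as a unit quaternion [x, y, z, w].
In Python, from plant import ctrl gives the robot as it stands.
- The arm moves only by the tool carry_out, never from a script. Its argument "deltas" is one flat list of numbers, 6 for each row, row after row: the shift along the tool's x, y, z in m, then the turn, a rotation vector about the tool's x, y, z in rad. A call has 1 to 5 rows; each row is the pose to reach, as a shift and turn from the pose commanded when the call began, along the tool's axes at that moment; what a row does not reach only later rows make up. A row lasts 1/8 s, in which the tool goes at most 62.5 mm and 10.7 degrees, less where a joint would pass 70% of its speed; a pose out of reach is approached as far as the arm can. A call with a gripper value outside its range is refused whole. "grip" is the opening in per cent of the stroke, from 0 (shut) to 100 (fully open), set as the call begins (left out, the last holds). The fingers move at their own pace and stop on an object; "grip_force" is the grip in N (left out, the last holds). Time passes only in rows, so rows that repeat a pose let the fingers close. It gives the time, the measured TCP pose, the force, the opening and the grip force at its end, in the units of the state.
- ctrl.get_state(): the state, without advancing time (a new reading comes with each control period).
- ctrl.read_camera(name): name is "scene" or "side" or "wrist"; returns (picture, depth): 420x560x3 uint8, red, green, blue; 420x560 float32, m along the optical axis (not along the pixel's ray), 0 where there is no reading.
- ctrl.camera_model(name): a dict with "intrinsics" (3x3 intrinsics, pixels), "extrinsics" (4x4, takes a point from world to camera coordinates); the wrist camera has in their place "hand_eye" (4x4, takes a point from camera to tool coordinates, whose origin is the TCP and whose axes are the flange's). Camera axes: x right, y down, z forward; pixel columns grow to the right and rows downward; lengths in m; the calibration is good to about 2 mm. The wrist camera is an equidistant fisheye: a pixel r from the principal point sees the ray r / f radians off the axis. A picture is of the moment at which its call begins: read the wrist's pose just before it. camera_model takes no time and is no camera call.
- ctrl.sign_off(): hands the job in; it is judged then, once.
Trained networks look in the newest picture that a camera, given by its name, has taken for a name from the list of things; names that differ only in an ending like _2 or _b are one class to them, and where a whole thing is asked for, a point or a joint stands for the part that bears it (a point fixed in the world has none). Each returns a list of dicts, best first, with "score" (0 to 1); they miss things now and then, are a little off and sometimes report something else, mostly with a low value. They report only what shows in the picture. A call takes as long as a camera call. They do not tell look-alikes from the thing itself.
- ctrl.find_in(camera, query): "uv" ([column, row] in pixels, amid what is visible of it).
The state is a dict: "time": time; "qpos": joint angles; "dq": joint speeds; "joint_efforts": joint torques, N m; "eef_pos": TCP position; "tcp_rot": TCP orientation; "contact_force": force on the tool from outside, world axes, zero at the start; "wrist_torque": the same for the moment, N m; "opening": opening from 0.0 (shut) to 1.0 (fully open); "finger_force": force on a finger pad.
Only numpy, scipy, OpenCV 4.12 (cv2) and the standard library are available. Lean on these libraries where they do the work, as an engineer would, in place of code of your own. Each camera call takes 0.05 s, during which the arm holds its last target. There are 200 camera calls.

TASK

Build up the sharpening station in order: lower the aluminium drive plate over the post and, pressing it lightly, turn it until the two sprung brass balls in the flange snap up into its windows, so that it lies flat on the flange when let go; then lower the terracotta-coloured stone onto the plate, and then the brass clamp cap onto the stone. Each part must sit flat and fully home and be let go before the next is placed; put them on gently (never more than about 60 N, no dropping), and do not disturb the mallet, wooden block and tin dish around.

Things in the scene. Friction and masses are not known exactly. Their poses are not given: they have to be found in the camera images.
- stand: green sharpening station fixed to the bench: base 130 x 130 mm, 15 mm high; on it a dark steel flange, 60 mm across, top 22 mm above the bench, and an upright steel post 16 mm thick, round-ended, tip 50 mm above the flange. Flange and post turn together, stiffly (1.6 N m), and start at any angle. Origin: centre of the underside, z up.
- seat (a point): post axis at the flange top; the plate underside centre goes here. z up. Two brass sprung balls, 10 mm across, stand 5 mm out of the flange, 22 mm either side of the axis, on a line of unmeasured angle; each pushes 2.5 N (4 N when pressed flush). Under the plate's solid web they hold it up; under windows they spring up and the push vanishes (from about 0.2 rad off; flat within 0.14 rad).
- plate: aluminium disc 66 mm across, 18 mm thick, bore 18.4 mm, with four equal windows right through it at 90 degrees, centred 22 mm from the axis on its own +x, +y, -x and -y, each 13 mm radially by 16 mm. About 0.22 kg. Grip it across the rim. Origin: centre of its underside, z up along its axis.
- stone: terracotta-coloured abrasive disc, 66 mm across and 18 mm thick, 18.4 mm bore, with a thin dark steel band round its foot. About 0.2 kg. Origin: centre of its underside, z up along its axis.
- cap: brass clamp cap, 36 mm high: a foot flange 50 mm across and 8 mm thick, above it a fluted knob 36 mm across (grip this from 10 mm upwards), with a blind bore 18.4 mm wide and 16 mm deep from below. About 0.25 kg. Origin: centre of its underside, z up along its axis.
- mallet: beech mallet lying on the bench, 116 x 276 x 66 mm, a bystander; origin under its middle.
- packing_block: brown wooden block, 66 x 123 x 45 mm, a bystander; origin under its middle.
- dish: pale round pressed tin dish, 109 mm across, 36 mm high, a bystander; origin under its middle.
There are look-alikes about, which are no part of the job. There is more than one size of the plate; the one meant has the size given above.

How it is judged:
On the way, in this order (a step that is already met when the one before it is completed fails the run):
1. The drive plate lies flat on the flange, let go, with the balls in its windows, and the stone is not on yet (z of plate in the frame of seat between -0.002 and 0.002 m and horizontal distance between plate and seat below 0.004 m and angle between plate's own z axis and vertical below 0.03 rad and contact force between the fingers and plate below 0.1 N and horizontal distance between each of stone, cap and seat above 0.05 m), for 0.3 s.
2. The stone lies flat on the plate, let go, plate still home, cap not on yet (z of plate in the frame of seat between -0.002 and 0.002 m and horizontal distance between each of plate, stone and seat below 0.004 m and angle between each of plate, stone's own z axis and vertical below 0.03 rad and z of stone in the frame of seat between 0.0155 and 0.0205 m and contact force between the fingers and stone below 0.1 N and horizontal distance between cap and seat above 0.05 m), for 0.2 s.
At the end, for the whole second after the job is handed in: Plate, stone and cap are stacked on the post in this order, each within 2.5 mm (the plate 2 mm) of its seated height (0, 18 and 36 mm above the flange), within 4 mm of the post's axis and tilted less than 0.03 rad, let go and at rest (z of plate in the frame of seat between -0.002 and 0.002 m and horizontal distance between each of plate, stone, cap and seat below 0.004 m and angle between each of plate, stone, cap's own z axis and vertical below 0.03 rad and z of stone in the frame of seat between 0.0155 and 0.0205 m and z of cap in the frame of seat between 0.0335 and 0.0385 m and contact force between the fingers and plate below 0.1 N and contact force between the fingers and stone below 0.1 N and contact force between the fingers and cap below 0.1 N and linear speed of each of plate, stone, cap below 0.02 m/s); the robot touches nothing.
It fails at once if The plate is pushed on the stand with more than 60 N (contact force between plate and stand above 60 N).
It fails at once if The stone is pushed on the stand or plate with more than 60 N (contact force between stone and stand above 60 N or contact force between stone and plate above 60 N).
It fails at once if The cap is pushed on the stand or stone with more than 60 N (contact force between cap and stand above 60 N or contact force between cap and stone above 60 N).
It fails at once if The mallet, wooden block or dish is moved by more than 30 mm (distance of any of mallet, packing_block, dish from where it was at the start of the episode above 0.03 m).
It also fails if it takes over 72 s, if anything falls off the work surface, if the arm or the gripper's body presses on something with over 40 N, if the wrist force passes 120 N, or if a joint passes its speed limit or range.

## Working session

There is one attempt and no reset: what is moved stays moved. The work goes in short steps, Python scripts to look and compute and a tool call to move; the robot and the scene stay as the last step left them, time stands still between calls to the robot, and variables do not carry over. Pictures are saved under pics/ and viewed, at most 10 in all, crops included, and the job is handed in when it is done.

Besides the shell and the picture viewer there is one more tool, called as name(argument=value, ...) on one line, values as JSON. carry_out: Moves the arm, as the interface text tells. Its arguments: {"type":"object","properties":{"deltas":{"type":"array"},"grip":{"type":"number"},"grip_force":{"type":"number"}},"required":["deltas"]}

```bash
mkdir -p pics; ls; cat > h.py <<'E'
import numpy as np, cv2
from plant import ctrl
from scipy.spatial.transform import Rotation as R
def cloud(cam):
    m=ctrl.camera_model(cam); im,d=ctrl.read_camera(cam)
    K=np.array(m["intrinsics"]); E=np.array(m["extrinsics"])
    v,u=np.mgrid[0:d.shape[0],0:d.shape[1]]
    P=np.stack([(u-K[0,2])/K[0,0]*d,(v-K[1,2])/K[1,1]*d,d],-1)
    W=(P-E[:3,3])@E[:3,:3]
    W[d==0]=np.nan
    return im,d,W
def save(n,im,s=1): cv2.imwrite("pics/"+n,cv2.resize(im[...,::-1],None,fx=s,fy=s,interpolation=cv2.INTER_CUBIC))
E
python3 - <<'E'
from h import *
for c in("scene","side"):
    im,d,W=cloud(c); save(c+".png",im,1.4)
    np.savez(c+".npz",im=im,d=d,W=W)
    for q in("stand","plate","stone","cap","mallet","packing_block","dish"):
        for r in ctrl.find_in(c,q)[:4]:
            u,v=np.round(r["uv"]).astype(int)
            print(c,q,round(r["score"],2),(u,v),np.round(W[v,u],3))
print(ctrl.get_state()); print(ctrl.camera_model("wrist"))
E
```

```text
pics
scene stand 0.59 (np.int64(329), np.int64(197)) [ 0.502 -0.025  0.026]
scene plate 0.55 (np.int64(245), np.int64(235)) [0.458 0.376 0.022]
scene stone 0.53 (np.int64(282), np.int64(214)) [0.511 0.186 0.018]
scene cap 0.61 (np.int64(254), np.int64(209)) [0.594 0.248 0.025]
scene mallet 0.73 (np.int64(165), np.int64(224)) [0.61  0.581 0.067]
scene mallet 0.65 (np.int64(380), np.int64(185)) [ 0.433 -0.219  0.044]
scene packing_block 0.95 (np.int64(379), np.int64(186)) [ 0.433 -0.214  0.041]
scene dish 0.81 (np.int64(232), np.int64(258)) [0.373 0.48  0.014]
side stand 0.56 (np.int64(300), np.int64(171)) [ 0.497 -0.033  0.023]
side plate 0.77 (np.int64(252), np.int64(371)) [0.407 0.697 0.024]
side plate 0.62 (np.int64(265), np.int64(261)) [0.486 0.372 0.01 ]
side stone 0.71 (np.int64(278), np.int64(211)) [0.509 0.175 0.019]
side cap 0.8 (np.int64(239), np.int64(218)) [0.606 0.254 0.032]
side mallet 0.73 (np.int64(187), np.int64(298)) [0.61  0.587 0.065]
side packing_block 0.89 (np.int64(323), np.int64(138)) [ 0.462 -0.214  0.048]
side dish 0.76 (np.int64(302), np.int64(308)) [0.35  0
[... 600 characters left out ...]
tact_force': array([-0.14826417,  0.4490527 ,  0.11402366]), 'wrist_torque': array([ 0.01052911, -0.00708708,  0.00987928]), 'finger_force': 0.0, 'opening': 1.0027263310182741}
{'intrinsics': array([[325.1922621 ,   0.        , 280.1810969 ],
       [  0.        , 325.1922621 , 208.78880835],
       [  0.        ,   0.        ,   1.        ]]), 'hand_eye': array([[ 6.92350982e-04, -9.49618210e-01, -3.13408322e-01,
         7.99382975e-02],
       [ 9.99999758e-01,  6.34791022e-04,  2.85703008e-04,
        -2.14745336e-04],
       [-7.23599905e-05, -3.13408444e-01,  9.49618419e-01,
        -1.42829012e-01],
       [ 0.00000000e+00,  0.00000000e+00,  0.00000000e+00,
         1.00000000e+00]])}
```

View pics/scene.png

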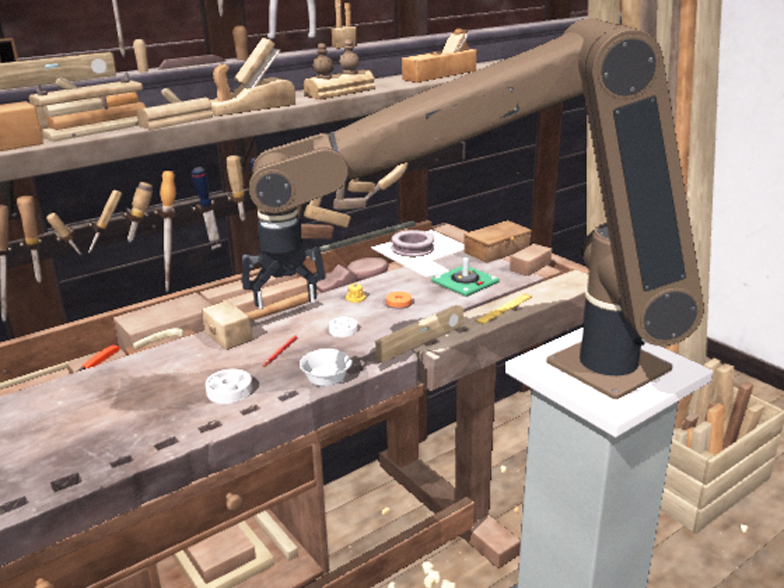

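View pics/side.png

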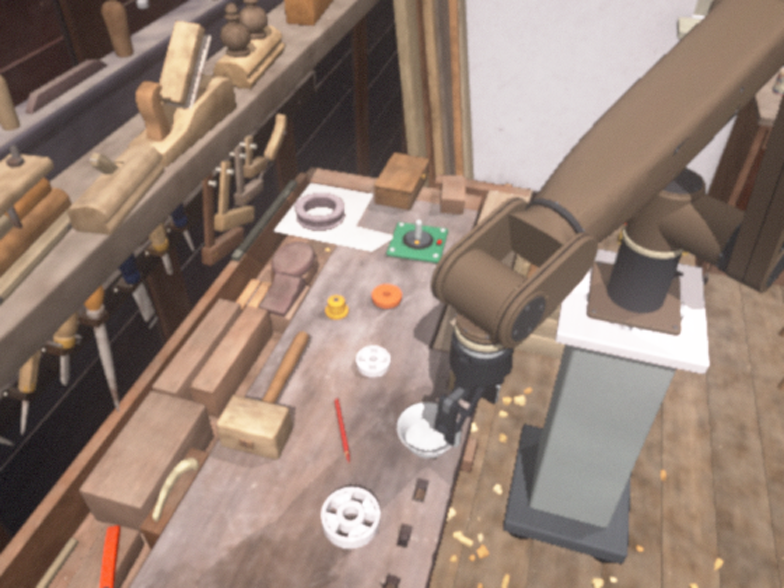

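The scene picture shows two white plates: a small one at about (343,326) and a bigger one at (228,386). The stone is at (398,299), the cap at (355,293) and the green stand at (465,279). The side view agrees, with plates at (373,361) and (350,517), and the stand at (418,240). I'll measure them now.

```bash
python3 - <<'E'
from h import *
for c in("scene","side"):
    z=np.load(c+".npz"); W=z["W"]
    for n,p,lo,hi,r in(("plateS",(.47,.372),.013,.024,.05),("plateL",(.41,.70),.012,.04,.065),("stone",(.505,.18),.013,.024,.05),("cap",(.60,.25),.028,.045,.03),("flange",(.5,-.03),.0185,.028,.045),("post",(.5,-.03),.045,.085,.03)):
        P=W[(np.hypot(W[...,0]-p[0],W[...,1]-p[1])<r)&(W[...,2]>lo)&(W[...,2]<hi)]
        if len(P)<5: print(c,n,len(P)); continue
        (cx,cy),rad=cv2.minEnclosingCircle(P[:,:2].astype(np.float32))
        print(c,n,len(P),"circ",np.round([cx,cy,2*rad],4),"mean",np.round(P.mean(0),4),"zmax",P[:,2].max().round(3))
E
```

```text
scene plateS 153 circ [0.4839 0.3615 0.0708] mean [0.4821 0.3628 0.0178] zmax 0.023
scene plateL 556 circ [0.4134 0.687  0.1034] mean [0.4105 0.6904 0.0226] zmax 0.031
scene stone 144 circ [0.5142 0.1718 0.0765] mean [0.5141 0.174  0.0185] zmax 0.024
scene cap 50 circ [0.6043 0.2415 0.0409] mean [0.6027 0.2436 0.0361] zmax 0.042
scene flange 111 circ [ 0.5032 -0.0287  0.086 ] mean [ 0.501  -0.0325  0.0228] zmax 0.028
scene post 37 circ [ 0.5047 -0.0386  0.0231] mean [ 0.504  -0.0404  0.0586] zmax 0.071
side plateS 257 circ [0.4847 0.3599 0.0712] mean [0.4852 0.3627 0.0177] zmax 0.024
side plateL 1116 circ [0.4155 0.6881 0.0942] mean [0.415  0.6907 0.0231] zmax 0.031
side stone 253 circ [0.5192 0.1696 0.0705] mean [0.5181 0.1727 0.0185] zmax 0.024
side cap 90 circ [0.6073 0.2417 0.0373] mean [0.6079 0.2438 0.0356] zmax 0.042
side flange 162 circ [ 0.5004 -0.0285  0.0893] mean [ 0.5047 -0.0357  0.0226] zmax 0.027
side post 41 circ [ 0.5055 -0.0376  0.0185] mean [ 0.5066 -0.0385  0.0602] zmax 0.076
```

The small plate, about 66 mm across at (0.484, 0.361), is the right one. I'll move over it for a close look.

carry_out(deltas=[-0.05, -0.026, 0.01, 0, 0, 0, -0.1, -0.052, 0.02, 0, 0, 0, -0.15, -0.078, 0.035, 0, 0, 0, -0.2, -0.104, 0.05, 0, 0, 0, -0.25, -0.13, 0.06, 0, 0, 0])

```text
time: 1.42
eef_pos: [0.4386, 0.408, 0.1707]
tcp_rot: [0.193, 0.981, -0.0, -0.0]
contact_force: [0.3, 0.6, 0.2]
opening: 0.997
finger_force: 0.0
```

carry_out(deltas=[-0.05, -0.026, 0.01, 0, 0, 0, -0.06, -0.028, 0.02, 0, 0, 0, -0.06, -0.028, 0.02, 0, 0, 0])

```text
time: 1.8
eef_pos: [0.4826, 0.3604, 0.1503]
tcp_rot: [0.194, 0.981, -0.0, -0.001]
contact_force: [0.5, 0.5, -0.9]
opening: 1.001
finger_force: 0.0
```

```bash
cat >> h.py <<'E'
def wrist():
    s=ctrl.get_state(); m=ctrl.camera_model("wrist"); im,d=ctrl.read_camera("wrist")
    T=np.eye(4);T[:3,:3]=R.from_quat(s["tcp_rot"]).as_matrix();T[:3,3]=s["eef_pos"]
    K=np.array(m["intrinsics"]);H=np.array(m["hand_eye"])
    v,u=np.mgrid[0:d.shape[0],0:d.shape[1]]
    a=np.stack([u-K[0,2],v-K[1,2]],-1)/K[0,0]; th=np.linalg.norm(a,axis=-1)+1e-9
    ray=np.concatenate([a/th[...,None]*np.sin(th)[...,None],np.cos(th)[...,None]],-1)
    P=ray*(d/ray[...,2])[...,None]
    Tl=P@H[:3,:3].T+H[:3,3]; Tl[d==0]=np.nan      # tool coords
    W=Tl@T[:3,:3].T+T[:3,3]
    return s,im,d,Tl,W
def top(W,im,c,r=0.05,span=0.12,px=0.00025):
    """world top view of im around c: splat by nearest map"""
    from scipy.interpolate import griddata
    m=(abs(W[...,0]-c[0])<span/2)&(abs(W[...,1]-c[1])<span/2)
    n=int(span/px); g=np.linspace(-span/2,span/2,n)
    X,Y=np.meshgrid(c[0]+g,c[1]+g,indexing="ij")
    i=griddata(W[m][:,:2],im[m].astype(float),(X,Y),method="nearest")
    return i[::-1,::-1].astype(np.uint8)   # up = +x, left = +y
E
python3 - <<'E'
from h import *
s,im,d,Tl,W=wrist(); save("w1.png",im,1.4); np.savez("w1.npz",im=im,W=W,Tl=Tl)
print(s["time"],s["eef_pos"],s["tcp_rot"],s["qpos"])
for q in("plate","stone","cap"):
  for r in ctrl.find_in("wrist",q)[:2]:
    u,v=np.round(r["uv"]).astype(int); print(q,round(r["score"],2),u,v,W[v,u].round(3))
p=(.484,.361)
for lo,hi in((.014,.022),(.010,.026)):
    m=(np.hypot(W[...,0]-p[0],W[...,1]-p[1])<.05)&(W[...,2]>lo)&(W[...,2]<hi); P=W[m]
    print(len(P),cv2.minEnclosingCircle(P[:,:2].astype(np.float32)),P.mean(0).round(4),np.median(P[:,2]))
E
```

```text
1.8 [0.48257308 0.36040241 0.15029201] [ 1.93924904e-01  9.81015770e-01 -4.78225534e-04 -9.80896757e-04] [ 4.72959503e-01  2.07612125e-01  1.82631597e+00  5.18700876e-04
  1.10979713e+00 -7.07744963e-01]
plate 0.96 278 207 [0.495 0.353 0.001]
plate 0.64 532 34 [0.415 0.668 0.019]
stone 0.85 128 284 [0.509 0.173 0.018]
cap 0.72 222 339 [0.597 0.248 0.034]
2804 ((0.4884670078754425, 0.3596152365207672), 0.03310342878103256) [0.488  0.3595 0.0171] 0.01718477587512622
3039 ((0.4884670078754425, 0.3596152365207672), 0.03310342878103256) [0.4881 0.3595 0.0167] 0.0170359061444319
```

View pics/w1.png

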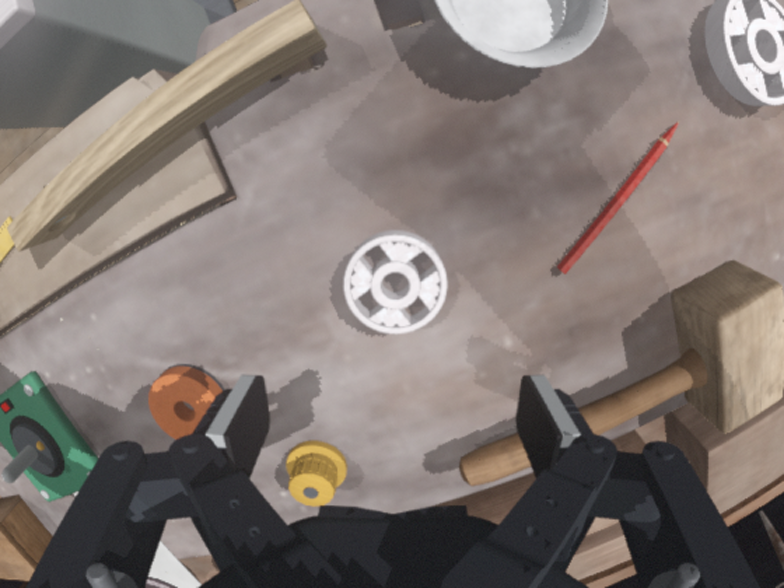

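The wrist view shows the 66 mm plate at (395,283), the stone at (187,400), the cap at (315,470) and the stand at (40,440). I'll go over the stand to see the balls.

```bash
cat >> h.py <<'E'
def phase4(W,c,zlim,r0=.017,r1=.027):
    dx,dy=W[...,0]-c[0],W[...,1]-c[1]; r=np.hypot(dx,dy)
    m=(r>r0)&(r<r1)&(W[...,2]<zlim); a=np.arctan2(dy,dx)[m]
    z=np.exp(4j*a).mean(); return np.angle(z)/4,abs(z),m.sum()
E
python3 - <<'E'
from h import *
z=np.load("w1.npz");W=z["W"]
print("plate phase",phase4(W,(.4885,.3596),.010))
for n,p,lo,hi,r in(("stone",(.514,.173),.013,.024,.05),("cap",(.603,.243),.028,.045,.03)):
    m=(np.hypot(W[...,0]-p[0],W[...,1]-p[1])<r)&(W[...,2]>lo)&(W[...,2]<hi);P=W[m]
    print(n,cv2.minEnclosingCircle(P[:,:2].astype(np.float32)),np.median(P[:,2]))
E
```

```text
plate phase (np.float64(0.2567669870781152), np.float64(0.6154168124265686), np.int64(566))
stone ((0.5199034214019775, 0.1702098250389099), 0.033912163227796555) 0.018100358605625727
cap ((0.6106205582618713, 0.24005845189094543), 0.018950922414660454) 0.03534650383677078
```

carry_out(deltas=[-0.036, -0.05, 0, 0, 0, 0, -0.07, -0.1, 0, 0, 0, 0, -0.1, -0.15, 0, 0, 0, 0, -0.13, -0.2, 0, 0, 0, 0, -0.15, -0.25, 0, 0, 0, 0])

```text
time: 2.62
eef_pos: [0.5274, 0.0719, 0.1523]
tcp_rot: [0.192, 0.981, 0.0, 0.001]
contact_force: [-0.3, -0.1, -1.1]
opening: 1.0
finger_force: 0.0
```

carry_out(deltas=[-0.012, -0.05, 0, 0, 0, 0, -0.022, -0.09, 0, 0, 0, 0, -0.022, -0.11, 0, 0, 0, 0, -0.022, -0.11, 0, 0, 0, 0])

```text
time: 3.12
eef_pos: [0.5056, -0.0375, 0.1519]
tcp_rot: [0.194, 0.981, 0.0, 0.001]
contact_force: [-0.3, 0.7, -0.0]
opening: 0.999
finger_force: 0.0
```

```bash
python3 - <<'E'
from h import *
s,im,d,Tl,W=wrist(); save("w2.png",im[100:320,150:430],2.5); np.savez("w2.npz",im=im,W=W,Tl=Tl,s=np.r_[s["eef_pos"],s["tcp_rot"]])
print(s["time"],s["eef_pos"],s["tcp_rot"],s["qpos"])
p=(.505,-.038)
for n,lo,hi,r in(("tip",.060,.08,.03),("flange",.0195,.0245,.05)):
    m=(np.hypot(W[...,0]-p[0],W[...,1]-p[1])<r)&(W[...,2]>lo)&(W[...,2]<hi);P=W[m];v,u=np.nonzero(m)
    print(n,len(P),cv2.minEnclosingCircle(P[:,:2].astype(np.float32)),P.mean(0).round(4),u.mean(),v.mean())
E
```

```text
3.125 [ 0.50557259 -0.03747248  0.15193153] [1.93574215e-01 9.81085482e-01 6.26453667e-05 5.43740327e-04] [-2.74457456e-01 -4.69603299e-03  2.05433491e+00  2.38348937e-04
  1.09087972e+00 -1.45575572e+00]
tip 377 ((0.5076952576637268, -0.04247570037841797), 0.008017160929739475) [ 0.5061 -0.0418  0.0687] 275.2068965517241 218.3315649867374
flange 2678 ((0.49694299697875977, -0.043788548558950424), 0.04075487330555916) [ 0.5047 -0.0412  0.0222] 275.9652725914862 198.16840926064228
```

View pics/w2.png

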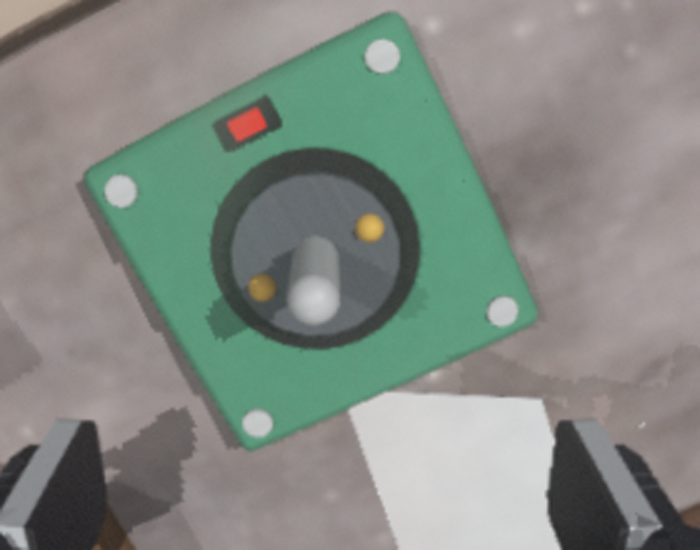

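The crop shows the brass balls at (370,228) and (262,288), either side of the post, whose tip is at (313,298). Next I'll compute the ball line and the axis.

```bash
python3 - <<'E'
from h import *
z=np.load("w2.npz");W=z["W"];im=z["im"].astype(int)
p=(.506,-.0415)
m=(np.hypot(W[...,0]-p[0],W[...,1]-p[1])<.03)&(im[...,0]-im[...,2]>50)&(W[...,2]<.035)
n,l,st,ce=cv2.connectedComponentsWithStats(m.astype(np.uint8))
B=[]
for i in range(1,n):
    if st[i,4]>15: 
        P=W[l==i];print(st[i,4],ce[i],P.mean(0).round(4),P[:,2].max().round(4)); B.append(P.mean(0))
d=B[1]-B[0];print("mid",(B[0]+B[1])/2,"sep",np.linalg.norm(d[:2]),"ang",np.arctan2(d[1],d[0]))
f=(np.hypot(W[...,0]-p[0],W[...,1]-p[1])<.034)&(abs(W[...,2]-.022)<.002)
P=W[f];A=np.c_[P[:,:2],np.ones(len(P))]
print("enc",cv2.minEnclosingCircle(P[:,:2].astype(np.float32)))
t=(np.hypot(W[...,0]-p[0],W[...,1]-p[1])<.012)&(W[...,2]>.066)
print("tip cap",W[t].mean(0),W[t][:,2].max(),t.sum())
E
```

```text
93 [297.43010753 190.76344086] [ 0.5044 -0.0211  0.0257] 0.0282
69 [253.94202899 214.79710145] [ 0.5102 -0.0644  0.0258] 0.028
mid [ 0.50731893 -0.04275668  0.02575758] sep 0.04366027765954437 ang -1.4372148088387349
enc ((0.5078611373901367, -0.042694222182035446), 0.030188007280230522)
tip cap [ 0.50159852 -0.03987627  0.14497428] 0.24629982859973704 580
```

carry_out(deltas=[0.024, 0.052, 0, 0, 0, 0, 0.048, 0.103, 0, 0, 0, 0, 0.071, 0.155, 0, 0, 0, 0, 0.095, 0.206, 0, 0, 0, 0, 0.119, 0.258, 0.02, 0, 0, 0])

```text
time: 3.8
eef_pos: [0.494, 0.2506, 0.1336]
tcp_rot: [0.192, 0.981, 0.001, 0.003]
contact_force: [2.0, -0.3, 0.8]
opening: 1.0
finger_force: 0.0
```

carry_out(deltas=[0.024, 0.052, 0.01, 0, 0, 0, 0.048, 0.103, 0.04, 0, 0, 0, 0.048, 0.103, 0.085, 0, 0, 0, 0.048, 0.103, 0.085, 0, 0, 0, 0.048, 0.103, 0.085, 0, 0, 0])

```text
time: 4.42
eef_pos: [0.4881, 0.3608, 0.0476]
tcp_rot: [0.193, 0.981, 0.001, 0.001]
contact_force: [1.0, 0.6, -0.3]
opening: 1.002
finger_force: 0.0
```

```bash
python3 - <<'E'
from h import *
s,im,d,Tl,W=wrist(); save("w3.png",im[120:420,80:480],2); np.savez("w3.npz",im=im,W=W,Tl=Tl)
print(s["time"],s["eef_pos"],s["tcp_rot"],s["contact_force"])
p=(.4885,.3596)
m=(np.hypot(W[...,0]-p[0],W[...,1]-p[1])<.04)&(W[...,2]>.014)&(W[...,2]<.022);P=W[m]
(c,r)=cv2.minEnclosingCircle(P[:,:2].astype(np.float32));print(c,r,np.median(P[:,2]))
print(phase4(W,c,.010),phase4(W,c,.014))
ti=R.from_quat(s["tcp_rot"]).inv().apply(np.array([*c,.017])-s["eef_pos"]);print("tool",ti)
# finger tips: tool-frame pts of fingers
f=(abs(abs(Tl[...,1])-.045)<.012)&(abs(Tl[...,0])<.02)&(Tl[...,2]>-.05)&(W[...,2]>.025)
print("finger z max",np.sort(Tl[f][:,2])[-20:].round(4), np.percentile(abs(Tl[f][:,1]),[5,95]))
E
```

```text
4.425 [0.48811233 0.36077686 0.0476197 ] [1.92818210e-01 9.81234202e-01 5.03730875e-04 5.70352835e-04] [ 1.04097508  0.64109363 -0.33984185]
(0.4882921576499939, 0.359007865190506) 0.03352198004722595 0.017242107151870644
(np.float64(0.2478182472256261), np.float64(0.5538715001128539), np.int64(933)) (np.float64(0.24686390991954493), np.float64(0.47682357346635895), np.int64(1078))
tool [-0.00080752 -0.00160641  0.03061854]
finger z max [-0.014  -0.014  -0.014  -0.014  -0.0139 -0.0139 -0.0137 -0.0137 -0.0137
 -0.0136 -0.0136 -0.0136 -0.0136 -0.0135 -0.0133 -0.0133 -0.0132 -0.0131
 -0.0129 -0.0129] [0.042322   0.05471544]
```

View pics/w3.png

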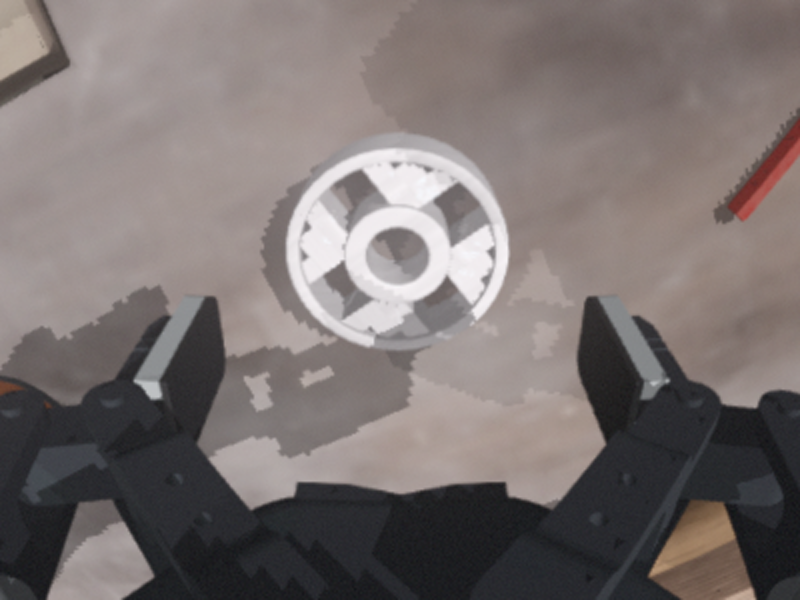

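carry_out(deltas=[-0.001, -0.0015, 0.025, 0, 0, 0, -0.001, -0.0015, 0.042, 0, 0, 0, -0.001, -0.0015, 0.05, 0, 0, 0, -0.001, -0.0015, 0.05, 0, 0, 0])

```text
time: 4.97
eef_pos: [0.4882, 0.358, -0.0038]
tcp_rot: [0.193, 0.981, -0.0, -0.0]
contact_force: [-0.9, -0.1, 0.3]
opening: 1.0
finger_force: 0.0
```

carry_out(deltas=[0, 0, 0, 0, 0, 0, 0, 0, 0, 0, 0, 0, 0, 0, 0, 0, 0, 0, 0, 0, 0, 0, 0, 0, 0, 0, 0, 0, 0, 0], grip=50, grip_force=50)

```text
time: 5.6
eef_pos: [0.4893, 0.3588, -0.0021]
tcp_rot: [0.193, 0.981, 0.001, 0.001]
contact_force: [-0.3, -0.0, 5.7]
opening: 0.745
finger_force: 55.9
```

carry_out(deltas=[0, 0, -0.03, 0, 0, 0, 0, 0, -0.08, 0, 0, 0, -0.015, -0.032, -0.12, 0, 0, 0, -0.037, -0.08, -0.125, 0, 0, 0, -0.061, -0.131, -0.125, 0, 0, 0])

```text
time: 6.22
eef_pos: [0.4948, 0.2128, 0.1219]
tcp_rot: [0.192, 0.981, 0.0, 0.001]
contact_force: [0.6, -0.3, -3.4]
opening: 0.747
finger_force: 56.4
```

carry_out(deltas=[-0.024, -0.051, 0, 0, 0, 0, -0.048, -0.102, 0, 0, 0, 0, -0.072, -0.153, 0, 0, 0, 0, -0.09, -0.194, 0, 0, 0, 0, -0.098, -0.213, 0, 0, 0, 0])

```text
time: 6.85
eef_pos: [0.5041, -0.0226, 0.1205]
tcp_rot: [0.194, 0.981, -0.0, -0.001]
contact_force: [-0.4, 1.1, -2.5]
opening: 0.746
finger_force: 56.4
```

```bash
cat >> h.py <<'E'
def held(Tl,ztop,tol=.003,c=(0,0),rmax=.036):
    m=(np.hypot(Tl[...,0]-c[0],Tl[...,1]-c[1])<rmax)&(abs(Tl[...,2]-ztop)<tol)
    return m
E
python3 - <<'E'
from h import *
s,im,d,Tl,W=wrist(); save("w4.png",im[120:420,80:480],2); np.savez("w4.npz",im=im,W=W,Tl=Tl,q=s["tcp_rot"],p=s["eef_pos"])
print(s["time"],s["eef_pos"],s["tcp_rot"],s["contact_force"],s["opening"])
m=(np.hypot(Tl[...,0],Tl[...,1])<.03)&(Tl[...,2]<0)&(Tl[...,2]>-.04)
print(np.histogram(Tl[m][:,2],12))
zt=np.median(Tl[m][:,2]);m=held(Tl,zt)
P=Tl[m];n=np.linalg.lstsq(np.c_[P[:,:2],np.ones(len(P))],P[:,2],rcond=None)[0];print("zt",zt,"plane",n)
print(cv2.minEnclosingCircle(P[:,:2].astype(np.float32)))
print("low y: x-range",np.percentile(P[abs(P[:,1])<.01][:,0],[0.5,99.5]))
E
```

```text
6.85 [ 0.5040893  -0.02258529  0.1205163 ] [ 1.94474769e-01  9.80907305e-01 -1.08144534e-04 -6.42140156e-04] [-0.35630077  1.09916588 -2.49417534] 0.7462785245182453
(array([ 795, 3057, 3521,  575,  423,  407,  344,  319,  290,  277,  240,
         81]), array([-0.02220576, -0.02051043, -0.0188151 , -0.01711978, -0.01542445,
       -0.01372912, -0.01203379, -0.01033846, -0.00864313, -0.0069478 ,
       -0.00525248, -0.00355715, -0.00186182]))
zt -0.018291685054084975 plane [-0.00101944  0.00082845 -0.01904414]
((0.0023413379676640034, 6.179592674016021e-06), 0.035400860011577606)
low y: x-range [-0.03143524  0.03352262]
```

View pics/w4.png

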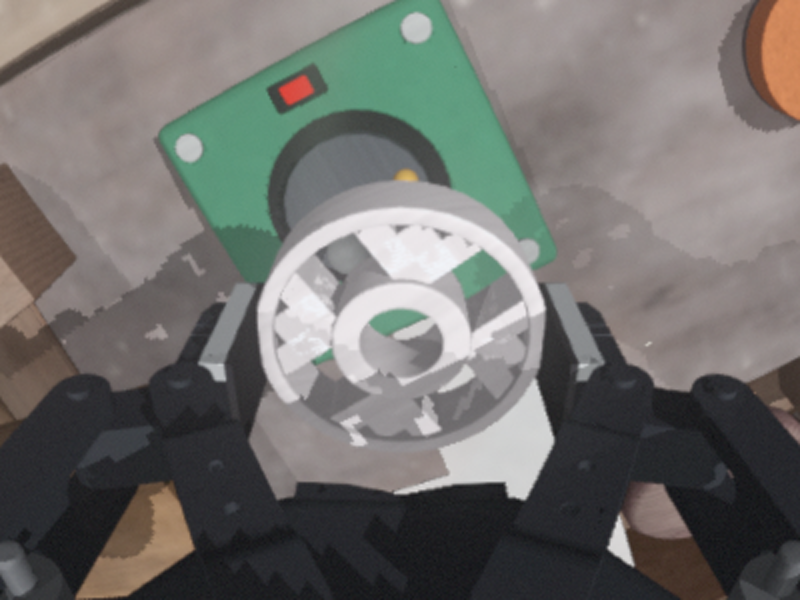

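```bash
cat >> h.py <<'E'
def rect(Tl,zt,tol,px=.0004,span=.08):
    """holes mask of a held part's top plane, in tool xy (ray/plane intersection)"""
    H=np.array(ctrl.camera_model("wrist")["hand_eye"]); o=H[:3,3]
    ray=Tl-o; k=(zt-o[2])/ray[...,2]; Q=o+ray*k[...,None]
    return Q[...,:2], abs(Tl[...,2]-zt)<tol
E
python3 - <<'E'
from h import *
z=np.load("w4.npz");Tl=z["Tl"];W=z["W"]
from scipy.optimize import least_squares
for zt,tol in((-.0195,.0015),(-.0195,.0025)):
    Q,m=rect(Tl,zt,tol); ok=np.isfinite(Q[...,0])
    r=np.hypot(Q[...,0]-.001,Q[...,1])
    b=ok&~m&(r<.0125); c=np.median(Q[b],0); c=Q[b].mean(0)
    n,l,st,ce=cv2.connectedComponentsWithStats((ok&~m&(r<.030)).astype(np.uint8),connectivity=4)
    for i in range(1,n):
        if st[i,4]>100: print(" hole",st[i,4],Q[l==i].mean(0).round(4))
    out=m&(r<.037)&(abs(Q[...,1])<.031); (e,rad)=cv2.minEnclosingCircle(Q[out].astype(np.float32))
    print("bore c",c.round(4),"enc",e,rad)
    for cc in (c,e):
        d=Q-cc;rr=np.hypot(d[...,0],d[...,1]);w=ok&~m&(rr>.018)&(rr<.026);a=np.arctan2(d[...,1],d[...,0])[w]
        f=np.exp(4j*a).mean();print("  tool phase",np.angle(f)/4,abs(f))
x=R.from_quat(z["q"]).as_matrix()[:,0];print("yaw tool x",np.arctan2(x[1],x[0]))
E
```

```text
hole 1031 [ 0.0185 -0.0131]
 hole 975 [0.0143 0.0168]
 hole 1024 [ 0.0013 -0.0002]
 hole 721 [-0.0113 -0.0176]
 hole 675 [-0.0159  0.0129]
bore c [ 0.0014 -0.0001] enc (0.0007245167507790029, -0.0003865316684823483) 0.03362300246953964
  tool phase -0.6418966745878214 0.33624175195484823
  tool phase -0.6396796287960549 0.33197562474000686
 hole 950 [ 0.0188 -0.0129]
 hole 910 [0.0145 0.0168]
 hole 972 [ 0.0016 -0.0002]
 hole 641 [-0.011  -0.0176]
 hole 612 [-0.0156  0.0131]
bore c [ 0.0016 -0.0002] enc (0.0008450735476799309, 0.0002004645357374102) 0.033838823437690735
  tool phase -0.6437927297515338 0.6666994490747311
  tool phase -0.6454561689722501 0.6609582814651602
yaw tool x 2.7501483538439326
```

carry_out(deltas=[-0.006, -0.009, 0.01, 0, 0, 0.06, -0.0122, -0.0173, 0.025, 0, 0, 0.1165, -0.0122, -0.0173, 0.03, 0, 0, 0.1165, -0.0122, -0.0173, 0.03, 0, 0, 0.1165])

```text
time: 7.4
eef_pos: [0.5089, -0.0404, 0.0906]
tcp_rot: [0.249, 0.968, 0.0, -0.001]
contact_force: [-0.3, 0.6, -2.2]
opening: 0.751
finger_force: 56.4
```

```bash
python3 - <<'E'
from h import *
s=ctrl.get_state();print(s["time"],s["eef_pos"],s["tcp_rot"],s["contact_force"],s["wrist_torque"])
M=R.from_quat(s["tcp_rot"]).as_matrix();print(np.arctan2(M[1,0],M[0,0]),"need tool shift",M.T@(np.array([.5088,-.0433,s["eef_pos"][2]])-s["eef_pos"]))
E
```

```text
7.4 [ 0.50887236 -0.04037516  0.09056328] [ 2.49476956e-01  9.68380206e-01  1.47560992e-04 -1.00147912e-03] [-0.34184469  0.64299621 -2.17970186] [-0.01289061 -0.02431988  0.00862221]
2.637311983982404 need tool shift [-1.34986070e-03 -2.59572499e-03 -2.16238334e-06]
```

carry_out(deltas=[-0.0013, -0.0026, 0.003, 0, 0, 0, -0.0013, -0.0026, 0.012, 0, 0, 0, -0.0013, -0.0026, 0.02, 0, 0, 0, -0.0013, -0.0026, 0.026, 0, 0, 0, -0.0013, -0.0026, 0.03, 0, 0, 0])

```text
time: 8.02
eef_pos: [0.5093, -0.0439, 0.0607]
tcp_rot: [0.25, 0.968, 0.0, -0.0]
contact_force: [-0.2, -0.6, -2.1]
opening: 0.752
finger_force: 56.4
```

carry_out(deltas=[0, 0, 0.008, 0, 0, 0, 0, 0, 0.016, 0, 0, 0, 0, 0, 0.024, 0, 0, 0, 0, 0, 0.03, 0, 0, 0, 0, 0, 0.03, 0, 0, 0])

```text
time: 8.65
eef_pos: [0.5091, -0.0438, 0.0306]
tcp_rot: [0.25, 0.968, 0.0, -0.001]
contact_force: [-0.7, 0.2, -2.1]
opening: 0.747
finger_force: 56.4
```

carry_out(deltas=[0, 0, 0.003, 0, 0, 0, 0, 0, 0.005, 0, 0, 0, 0, 0, 0.006, 0, 0, 0, 0, 0, 0.007, 0, 0, 0, 0, 0, 0.007, 0, 0, 0])

```text
time: 9.28
eef_pos: [0.5095, -0.044, 0.0243]
tcp_rot: [0.25, 0.968, 0.0, -0.0]
contact_force: [-0.1, 0.1, -2.3]
opening: 0.748
finger_force: 56.4
```

carry_out(deltas=[0, 0, 0.0008, 0, 0, 0, 0, 0, 0.0014, 0, 0, 0, 0, 0, 0.0014, 0, 0, 0])

```text
time: 9.65
eef_pos: [0.5095, -0.044, 0.0229]
tcp_rot: [0.25, 0.968, 0.0, -0.0]
contact_force: [-0.4, -0.8, -2.0]
opening: 0.747
finger_force: 56.4
```

carry_out(deltas=[0, 0, 0.0005, 0, 0, 0, 0, 0, 0.001, 0, 0, 0, 0, 0, 0.001, 0, 0, 0])

```text
time: 10.02
eef_pos: [0.5095, -0.044, 0.0219]
tcp_rot: [0.25, 0.968, 0.0, -0.0]
contact_force: [-0.2, 0.1, -2.8]
opening: 0.747
finger_force: 56.4
```

carry_out(deltas=[0, 0, 0.0005, 0, 0, 0, 0, 0, 0.001, 0, 0, 0, 0, 0, 0.001, 0, 0, 0])

```text
time: 10.4
eef_pos: [0.5095, -0.044, 0.0209]
tcp_rot: [0.25, 0.968, -0.0, -0.0]
contact_force: [-0.2, -0.7, -2.0]
opening: 0.742
finger_force: 56.4
```

carry_out(deltas=[0, 0, 0.0005, 0, 0, 0, 0, 0, 0.0008, 0, 0, 0, 0, 0, 0.0008, 0, 0, 0])

```text
time: 10.78
eef_pos: [0.5095, -0.044, 0.0201]
tcp_rot: [0.25, 0.968, 0.0, -0.0]
contact_force: [-0.5, -1.2, -1.8]
opening: 0.748
finger_force: 56.4
```

carry_out(deltas=[0, 0, 0.0004, 0, 0, 0, 0, 0, 0.0005, 0, 0, 0, 0, 0, 0.0005, 0, 0, 0])

```text
time: 11.15
eef_pos: [0.5096, -0.044, 0.0198]
tcp_rot: [0.25, 0.968, -0.0, 0.0]
contact_force: [-1.0, -0.1, -0.8]
opening: 0.749
finger_force: 56.5
```

carry_out(deltas=[0, 0, 0.0005, 0, 0, 0, 0, 0, 0.0005, 0, 0, 0])

```text
time: 11.4
eef_pos: [0.5097, -0.044, 0.0196]
tcp_rot: [0.25, 0.968, -0.0, -0.0]
contact_force: [-3.3, -0.2, 4.4]
opening: 0.745
finger_force: 57.0
```

carry_out(deltas=[0, 0, 0, 0, 0, 0, 0, 0, 0, 0, 0, 0, 0, 0, 0, 0, 0, 0, 0, 0, 0, 0, 0, 0], grip=100)

```text
time: 11.9
eef_pos: [0.5096, -0.044, 0.0191]
tcp_rot: [0.25, 0.968, -0.0, 0.0]
contact_force: [0.6, 0.4, -0.2]
opening: 1.001
finger_force: 0.0
```

carry_out(deltas=[0, 0, -0.01, 0, 0, 0, 0, 0, -0.03, 0, 0, 0, 0, 0, -0.07, 0, 0, 0, 0, 0, -0.12, 0, 0, 0, 0, 0, -0.12, 0, 0, 0])

```text
time: 12.52
eef_pos: [0.513, -0.0449, 0.145]
tcp_rot: [0.25, 0.968, -0.0, 0.006]
contact_force: [0.6, -0.4, -0.0]
opening: 0.999
finger_force: 0.0
```

```bash
python3 - <<'E'
from h import *
s,im,d,Tl,W=wrist(); save("w5.png",im[100:300,150:430],2.5); np.savez("w5.npz",im=im,W=W,Tl=Tl,q=s["tcp_rot"],p=s["eef_pos"])
print(s["time"],s["eef_pos"],s["tcp_rot"],s["contact_force"],s["opening"])
p=(.5077,-.0427)
r=np.hypot(W[...,0]-p[0],W[...,1]-p[1])
print(np.histogram(W[(r<.03)][:,2],np.arange(.016,.052,.002)))
m=(r<.04)&(abs(W[...,2]-.04)<.006);P=W[m]
print(cv2.minEnclosingCircle(P[:,:2].astype(np.float32)),np.median(P[:,2]),np.linalg.lstsq(np.c_[P[:,:2]-p,np.ones(len(P))],P[:,2],rcond=None)[0])
g=(r<.09)&(r>.036)&(W[...,2]>.01)&(W[...,2]<.02);print("base z",np.median(W[g][:,2]))
t=(r<.02)&(W[...,2]>.06)&(W[...,2]<.08);print("tip",cv2.minEnclosingCircle(W[t][:,:2].astype(np.float32)),W[t][:,2].max())
s_=(np.hypot(W[...,0]-.52,W[...,1]-.17)<.045)&(abs(W[...,2]-.018)<.004);print("stone",s_.sum(),cv2.minEnclosingCircle(W[s_][:,:2].astype(np.float32)))
E
```

```text
12.525 [ 0.51301809 -0.0449203   0.14502574] [ 2.49899988e-01  9.68254809e-01 -1.86492228e-04  5.70839241e-03] [ 0.57180541 -0.43740567 -0.02933206] 0.9987994391453051
(array([   8,    0,  215,  329,  116,  131,   62,   62,   68,   77,  728,
       1213,  464,   16,   13,   14,   13]), array([0.016, 0.018, 0.02 , 0.022, 0.024, 0.026, 0.028, 0.03 , 0.032,
       0.034, 0.036, 0.038, 0.04 , 0.042, 0.044, 0.046, 0.048, 0.05 ]))
((0.5091174244880676, -0.043640412390232086), 0.033180516213178635) 0.03900490954129912 [-0.00492202  0.00232528  0.0388831 ]
base z 0.014211357463937063
tip ((0.507714569568634, -0.042495742440223694), 0.007980764843523502) 0.07308367680033764
stone 2808 ((0.5201118588447571, 0.16922087967395782), 0.033707521855831146)
```

View pics/w5.png

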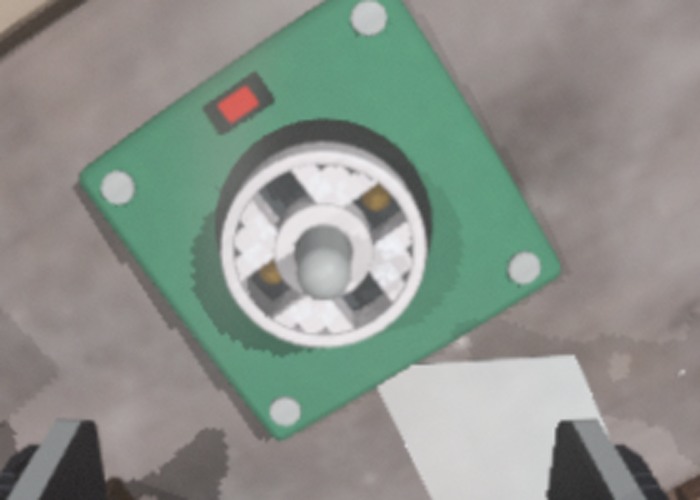

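The balls show in the windows at (376,200) and (272,270). The plate top is at its seated height, so the plate is home. Next I'll fetch the stone.

carry_out(deltas=[0.024, 0.048, 0, 0, 0, 0, 0.047, 0.096, 0, 0, 0, 0, 0.071, 0.144, 0.02, 0, 0, 0, 0.0946, 0.192, 0.06, 0, 0, 0, 0.0946, 0.192, 0.09, 0, 0, 0])

```text
time: 13.2
eef_pos: [0.5178, 0.1726, 0.0465]
tcp_rot: [0.248, 0.969, -0.0, -0.001]
contact_force: [0.3, -0.4, 0.0]
opening: 1.0
finger_force: 0.0
```

carry_out(deltas=[0, 0, 0, 0, 0, 0, 0, 0, 0, 0, 0, 0])

```text
time: 13.45
eef_pos: [0.5198, 0.1694, 0.0494]
tcp_rot: [0.25, 0.968, -0.0, -0.0]
contact_force: [0.1, 0.0, -0.0]
opening: 1.0
finger_force: 0.0
```

```bash
cat > st.py <<'E'
from h import *
import sys
p=tuple(map(float,sys.argv[1:3]));zt=float(sys.argv[3]);tol=float(sys.argv[4]);rm=float(sys.argv[5])
s,im,d,Tl,W=wrist(); np.savez(sys.argv[6]+".npz",im=im,W=W,Tl=Tl,q=s["tcp_rot"],p=s["eef_pos"])
print(s["time"],s["eef_pos"],s["tcp_rot"],s["contact_force"],s["opening"])
m=(np.hypot(W[...,0]-p[0],W[...,1]-p[1])<rm)&(abs(W[...,2]-zt)<tol);P=W[m]
c,r=cv2.minEnclosingCircle(P[:,:2].astype(np.float32))
M=R.from_quat(s["tcp_rot"]).as_matrix()
print(m.sum(),"centre",c,r,"z",np.median(P[:,2]),"tool",(M.T@(np.array([*c,zt])-s["eef_pos"])).round(4),"yaw",np.arctan2(M[1,0],M[0,0]))
E
python3 st.py .52 .17 .018 .004 .045 w6
```

```text
13.45 [0.51982617 0.16939239 0.04938641] [ 2.50252079e-01  9.68180710e-01 -7.44069484e-05 -5.78083330e-05] [ 0.12121839  0.00024597 -0.04854839] 0.999558262067281
8251 centre (0.5203863382339478, 0.16946814954280853) 0.033474043011665344 z 0.018145633581904377 tool [-0.0005  0.0003  0.0314] yaw 2.6357114247999647
```

carry_out(deltas=[-0.0005, 0, 0.025, 0, 0, 0, -0.0005, 0, 0.043, 0, 0, 0, -0.0005, 0, 0.051, 0, 0, 0, -0.0005, 0, 0.051, 0, 0, 0])

```text
time: 14.0
eef_pos: [0.5199, 0.1693, -0.0021]
tcp_rot: [0.25, 0.968, -0.0, -0.0]
contact_force: [-0.4, -0.1, 0.0]
opening: 1.001
finger_force: 0.0
```

carry_out(deltas=[0, 0, 0, 0, 0, 0, 0, 0, 0, 0, 0, 0, 0, 0, 0, 0, 0, 0, 0, 0, 0, 0, 0, 0, 0, 0, 0, 0, 0, 0], grip=50, grip_force=50)

```text
time: 14.62
eef_pos: [0.5213, 0.1697, -0.0005]
tcp_rot: [0.25, 0.968, 0.0, 0.001]
contact_force: [-1.2, -0.4, 5.5]
opening: 0.748
finger_force: 55.9
```

carry_out(deltas=[0, 0, -0.02, 0, 0, 0, 0, 0, -0.06, 0, 0, 0, 0, 0, -0.11, 0, 0, 0, 0, 0, -0.13, 0, 0, 0, 0, 0, -0.13, 0, 0, 0])

```text
time: 15.25
eef_pos: [0.5211, 0.1698, 0.1297]
tcp_rot: [0.25, 0.968, 0.001, 0.002]
contact_force: [-0.2, 0.2, -2.8]
opening: 0.742
finger_force: 56.1
```

```bash
python3 - <<'E'
from h import *
s,im,d,Tl,W=wrist(); np.savez("w7.npz",im=im,W=W,Tl=Tl,q=s["tcp_rot"],p=s["eef_pos"])
print(s["time"],s["eef_pos"],s["tcp_rot"],s["contact_force"],s["opening"])
for n in("w4","w7"):
    Tl=np.load(n+".npz")["Tl"]
    h=(np.hypot(Tl[...,0],Tl[...,1])<.03)&(Tl[...,2]<-.012)&(Tl[...,2]>-.03);zt=np.median(Tl[h][:,2])
    for o in(-.001,0):
        Q,m=rect(Tl,zt+o,.0025);r=np.hypot(Q[...,0]-.0008,Q[...,1]);b=np.isfinite(r)&~m&(r<.0125)
        out=m&(r<.037)&(abs(Q[...,1])<.031)
        print(n,zt,"bore",Q[b].mean(0),b.sum(),"enc",cv2.minEnclosingCircle(Q[out].astype(np.float32)))
E
```

```text
15.25 [0.52105408 0.16980725 0.12968256] [2.49934823e-01 9.68260755e-01 7.73871804e-04 1.75961051e-03] [-0.20879961  0.15980292 -2.80885171] 0.7415406976686342
w4 -0.018575943629470446 bore [ 0.00162265 -0.00021203] 974 enc ((0.0009009214118123055, 0.00031680995016358793), 0.03383190184831619)
w4 -0.018575943629470446 bore [ 0.00140215 -0.00015329] 965 enc ((0.000425713078584522, -0.0002666631480678916), 0.03424101695418358)
w7 -0.018598457794163747 bore [ 0.00194763 -0.0002021 ] 1085 enc ((0.001705462345853448, -0.00022756544058211148), 0.03290645405650139)
w7 -0.018598457794163747 bore [ 0.00173355 -0.00018905] 1010 enc ((0.0013566396664828062, -0.00017351825954392552), 0.03341735526919365)
```

carry_out(deltas=[-0.023, -0.048, 0, 0, 0, 0, -0.046, -0.096, 0, 0, 0, 0, -0.069, -0.144, 0, 0, 0, 0, -0.0922, -0.192, 0.015, 0, 0, 0, -0.0922, -0.192, 0.03, 0, 0, 0])

```text
time: 15.92
eef_pos: [0.5064, -0.0457, 0.0957]
tcp_rot: [0.253, 0.968, -0.0, -0.002]
contact_force: [-1.3, 0.1, -2.2]
opening: 0.745
finger_force: 56.2
```

carry_out(deltas=[0, 0, 0, 0, 0, 0, 0, 0, 0, 0, 0, 0])

```text
time: 16.18
eef_pos: [0.5074, -0.0418, 0.0974]
tcp_rot: [0.249, 0.968, 0.0, -0.001]
contact_force: [0.1, 0.3, -1.0]
opening: 0.746
finger_force: 56.2
```

```bash
cat > to.py <<'E'
from h import *
import sys
s=ctrl.get_state();M=R.from_quat(s["tcp_rot"]).as_matrix();t=np.array(list(map(float,sys.argv[1:4])))
print(s["time"],s["eef_pos"],s["contact_force"],"shift",(M.T@(t-s["eef_pos"])).round(4),"rv to vertical same yaw",np.arctan2(M[1,0],M[0,0]),s["tcp_rot"])
E
python3 to.py .5085 -.0430 .08
```

```text
16.175 [ 0.50743313 -0.04179533  0.09736236] [ 0.05486361  0.2951955  -0.97601907] shift [-0.0015 -0.0005  0.0174] rv to vertical same yaw 2.6378599440454913 [ 2.49211718e-01  9.68448666e-01  1.39992273e-04 -8.25175364e-04]
```

carry_out(deltas=[-0.0015, -0.0005, 0.008, 0, 0, 0, -0.0015, -0.0005, 0.016, 0, 0, 0, -0.0015, -0.0005, 0.016, 0, 0, 0, -0.0015, -0.0005, 0.016, 0, 0, 0])

```text
time: 16.68
eef_pos: [0.509, -0.0441, 0.0821]
tcp_rot: [0.25, 0.968, 0.0, -0.0]
contact_force: [-0.1, -0.4, -1.2]
opening: 0.749
finger_force: 56.2
```

carry_out(deltas=[0.001, 0.0007, 0.003, 0, 0, 0, 0.001, 0.0007, 0.008, 0, 0, 0, 0.001, 0.0007, 0.014, 0, 0, 0, 0.001, 0.0007, 0.02, 0, 0, 0, 0.001, 0.0007, 0.025, 0, 0, 0])

```text
time: 17.3
eef_pos: [0.5082, -0.0431, 0.0565]
tcp_rot: [0.25, 0.968, 0.0, -0.0]
contact_force: [0.6, -0.1, -1.9]
opening: 0.741
finger_force: 56.2
```

carry_out(deltas=[0, 0, 0.004, 0, 0, 0, 0, 0, 0.008, 0, 0, 0, 0, 0, 0.012, 0, 0, 0, 0, 0, 0.014, 0, 0, 0, 0, 0, 0.014, 0, 0, 0])

```text
time: 17.92
eef_pos: [0.5083, -0.0431, 0.043]
tcp_rot: [0.25, 0.968, 0.0, -0.0]
contact_force: [-0.4, 0.2, -2.1]
opening: 0.747
finger_force: 56.2
```

carry_out(deltas=[0, 0, 0.0005, 0, 0, 0, 0, 0, 0.001, 0, 0, 0, 0, 0, 0.0015, 0, 0, 0, 0, 0, 0.0015, 0, 0, 0])

```text
time: 18.42
eef_pos: [0.5084, -0.0431, 0.0416]
tcp_rot: [0.25, 0.968, -0.0, -0.0]
contact_force: [-0.7, -0.4, -3.0]
opening: 0.748
finger_force: 56.2
```

carry_out(deltas=[0, 0, 0.0005, 0, 0, 0, 0, 0, 0.001, 0, 0, 0, 0, 0, 0.001, 0, 0, 0])

```text
time: 18.8
eef_pos: [0.5083, -0.0431, 0.0406]
tcp_rot: [0.25, 0.968, -0.0, -0.0]
contact_force: [0.5, -0.4, -1.3]
opening: 0.743
finger_force: 56.2
```

carry_out(deltas=[0, 0, 0.0005, 0, 0, 0, 0, 0, 0.001, 0, 0, 0, 0, 0, 0.001, 0, 0, 0])

```text
time: 19.18
eef_pos: [0.5083, -0.0431, 0.0396]
tcp_rot: [0.25, 0.968, 0.0, -0.0]
contact_force: [-0.2, -0.7, -2.1]
opening: 0.743
finger_force: 56.2
```

carry_out(deltas=[0, 0, 0.0004, 0, 0, 0, 0, 0, 0.0008, 0, 0, 0, 0, 0, 0.0008, 0, 0, 0])

```text
time: 19.55
eef_pos: [0.5086, -0.0432, 0.0391]
tcp_rot: [0.25, 0.968, -0.0, 0.0]
contact_force: [-0.9, -0.2, -0.0]
opening: 0.746
finger_force: 56.5
```

Contact is starting. I'll press slightly, release and retreat.

carry_out(deltas=[0, 0, 0.0005, 0, 0, 0, 0, 0, 0.0005, 0, 0, 0])

```text
time: 19.8
eef_pos: [0.5087, -0.0432, 0.0389]
tcp_rot: [0.25, 0.968, -0.0, 0.0]
contact_force: [-1.3, -0.4, 4.3]
opening: 0.741
finger_force: 56.8
```

carry_out(deltas=[0, 0, 0, 0, 0, 0, 0, 0, 0, 0, 0, 0, 0, 0, 0, 0, 0, 0, 0, 0, 0, 0, 0, 0], grip=100)

```text
time: 20.3
eef_pos: [0.5084, -0.0431, 0.0382]
tcp_rot: [0.25, 0.968, -0.0, 0.0]
contact_force: [0.1, 1.5, 0.2]
opening: 0.996
finger_force: 0.0
```

carry_out(deltas=[0, 0, -0.01, 0, 0, 0, 0, 0, -0.03, 0, 0, 0, 0, 0, -0.07, 0, 0, 0, 0, 0, -0.11, 0, 0, 0, 0, 0, -0.11, 0, 0, 0])

```text
time: 20.92
eef_pos: [0.5113, -0.0439, 0.1533]
tcp_rot: [0.25, 0.968, -0.0, 0.005]
contact_force: [-0.2, 0.1, 0.5]
opening: 1.002
finger_force: 0.0
```

```bash
python3 st.py .5077 -.0427 .0575 .0045 .045 w8; python3 - <<'E'
from h import *
z=np.load("w8.npz");W=z["W"]
r=np.hypot(W[...,0]-.5077,W[...,1]+.0427);m=(r<.033)&(r>.011)&(abs(W[...,2]-.057)<.006);P=W[m]
print(np.linalg.lstsq(np.c_[P[:,:2]-(.5077,-.0427),np.ones(len(P))],P[:,2],rcond=None)[0])
t=(r<.012)&(W[...,2]>.064)&(W[...,2]<.08);print("tip",cv2.minEnclosingCircle(W[t][:,:2].astype(np.float32)),W[t][:,2].max())
m=(np.hypot(W[...,0]-.6106,W[...,1]-.24)<.023)&(abs(W[...,2]-.0355)<.004);print("cap",m.sum(),m.any() and cv2.minEnclosingCircle(W[m][:,:2].astype(np.float32)))
E
```

```text
20.925 [ 0.51127964 -0.04388361  0.1533068 ] [ 2.49875549e-01  9.68266062e-01 -1.51665479e-04  4.79797200e-03] [-0.21403907  0.08978292  0.48787824] 1.001750219441564
4963 centre (0.5083406567573547, -0.04275687038898468) 0.03322795033454895 z 0.057707089168943654 tool [ 0.004  -0.0006  0.0958] yaw 2.6364734025520717
[ 0.0068307  -0.00335612  0.05766326]
tip ((0.5076674222946167, -0.042411383241415024), 0.00790102407336235) 0.07380128047279852
cap 422 ((0.6101877689361572, 0.2377045452594757), 0.018288925290107727)
```

carry_out(deltas=[0.01, 0.06, 0, 0, 0, 0, 0.02, 0.12, 0, 0, 0, 0, 0.029, 0.179, 0, 0, 0, 0, 0.039, 0.238, 0.01, 0, 0, 0, 0.048, 0.2965, 0.03, 0, 0, 0])

```text
time: 21.6
eef_pos: [0.6102, 0.2415, 0.1174]
tcp_rot: [0.25, 0.968, -0.0, -0.0]
contact_force: [0.5, -0.0, -0.8]
opening: 1.0
finger_force: 0.0
```

carry_out(deltas=[0, 0, 0.03, 0, 0, 0, 0, 0, 0.045, 0, 0, 0, 0, 0, 0.045, 0, 0, 0, 0, 0, 0.045, 0, 0, 0])

```text
time: 22.1
eef_pos: [0.6106, 0.2389, 0.0743]
tcp_rot: [0.251, 0.968, 0.0, 0.001]
contact_force: [0.4, 0.3, 0.7]
opening: 1.0
finger_force: 0.0
```

```bash
python3 st.py .6105 .2395 .0355 .004 .024 w9; python3 - <<'E'
from h import *
z=np.load("w9.npz");W=z["W"]
save("w9.png",z["im"][80:420,60:500],1.7)
r=np.hypot(W[...,0]-.6105,W[...,1]-.2395)
m=(r<.035)&(W[...,2]>.004)&(W[...,2]<.012);print("foot",m.sum(),cv2.minEnclosingCircle(W[m][:,:2].astype(np.float32)))
W1=np.load("w1.npz")["W"];print("mallet tip",W1[330:336,332:340].reshape(-1,3).mean(0))
E
```

```text
22.1 [0.61055187 0.23891875 0.07432867] [2.50531934e-01 9.68108080e-01 3.14952591e-04 6.29871329e-04] [0.36229854 0.32381737 0.72186467] 1.0001758645137686
2447 centre (0.6107015609741211, 0.23996829986572266) 0.01849336363375187 z 0.03547101409080087 tool [0.0004 0.001  0.0388] yaw 2.635132686649999
foot 1298 ((0.6105974912643433, 0.24003712832927704), 0.025066252797842026)
mallet tip [0.62709331 0.36063008 0.04051491]
```

View pics/w9.png

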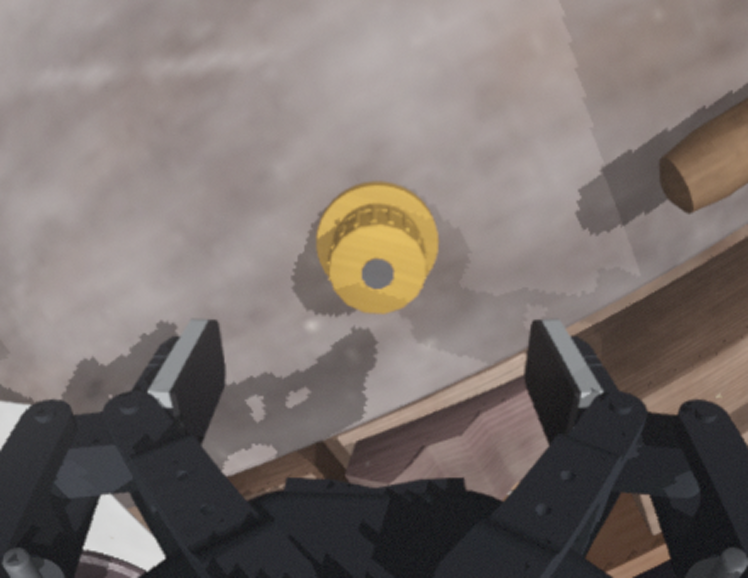

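The cap knob is centred at (378,270) in the crop, and there's a tray rim behind it. I'll check that the fingers clear the rim.

```bash
python3 - <<'E'
from h import *
for n in("w1","scene","side"):
    W=np.load(n+".npz")["W"]
    dx,dy=W[...,0]-.6106,W[...,1]-.24; x=-.874*dx+.485*dy; y=.485*dx+.874*dy
    m=(abs(x)<.025)&(abs(y)>.03)&(abs(y)<.07); q=W[m&(y>0)][:,2]; print(n,"fingers",q.size,np.percentile(q,[50,95,100]) if q.size else 0)
    m=(abs(x)<.06)&(abs(y)<.07)&(np.hypot(dx,dy)>.03); q=W[m][:,2]; print("  body",np.percentile(q,[50,95,100]))
    for X in(.66,.68,.70,.72):
        k=(abs(W[...,0]-X)<.006)&(abs(W[...,1]-.28)<.02); print(X,np.median(W[k][:,2]).round(3) if k.any() else None,end=" ")
E
```

```text
w1 fingers 1108 [0.00024175 0.00124345 0.00216569]
  body [0.00018061 0.00127145 0.00238969]
0.66 0.0 0.68 0.0 0.7 None 0.72 None scene fingers 157 [-0.83147393  0.00422651  0.00692561]
  body [-0.00163951  0.00494015  0.01502427]
0.66 -0.834 0.68 -0.833 0.7 -0.836 0.72 -0.005 side fingers 160 [0.00098474 0.00402535 0.00691228]
  body [0.00105331 0.00436523 0.00744899]
0.66 0.001 0.68 0.001 0.7 -0.002 0.72 -0.021
```

carry_out(deltas=[0.0004, 0.001, 0.02, 0, 0, 0, 0.0004, 0.001, 0.045, 0, 0, 0, 0.0004, 0.001, 0.061, 0, 0, 0, 0.0004, 0.001, 0.061, 0, 0, 0])

```text
time: 22.65
eef_pos: [0.6086, 0.2402, 0.0101]
tcp_rot: [0.25, 0.968, -0.001, -0.002]
contact_force: [-0.6, 0.2, 0.7]
opening: 0.999
finger_force: 0.0
```

carry_out(deltas=[0, 0, 0, 0, 0, 0, 0, 0, 0, 0, 0, 0, 0, 0, 0, 0, 0, 0, 0, 0, 0, 0, 0, 0, 0, 0, 0, 0, 0, 0], grip=20, grip_force=50)

```text
time: 23.28
eef_pos: [0.611, 0.2408, 0.0137]
tcp_rot: [0.25, 0.968, 0.0, 0.001]
contact_force: [-0.1, -0.9, 5.6]
opening: 0.396
finger_force: 50.6
```

carry_out(deltas=[0, 0, 0, 0, 0, 0, 0, 0, 0, 0, 0, 0, 0, 0, 0, 0, 0, 0])

```text
time: 23.65
eef_pos: [0.611, 0.2408, 0.0138]
tcp_rot: [0.25, 0.968, 0.0, 0.001]
contact_force: [-0.8, -0.4, 5.3]
opening: 0.398
finger_force: 50.6
```

carry_out(deltas=[0, 0, -0.02, 0, 0, 0, 0, 0, -0.06, 0, 0, 0, 0, 0, -0.11, 0, 0, 0, 0, 0, -0.125, 0, 0, 0, 0, 0, -0.125, 0, 0, 0])

```text
time: 24.28
eef_pos: [0.6102, 0.2407, 0.138]
tcp_rot: [0.25, 0.968, 0.0, 0.001]
contact_force: [0.3, -0.8, -3.3]
opening: 0.396
finger_force: 50.5
```

```bash
python3 - <<'E'
from h import *
s,im,d,Tl,W=wrist(); np.savez("w10.npz",im=im,W=W,Tl=Tl,q=s["tcp_rot"],p=s["eef_pos"])
print(s["time"],s["eef_pos"],s["tcp_rot"],s["contact_force"],s["opening"])
h=(np.hypot(Tl[...,0],Tl[...,1])<.015)&(Tl[...,2]<-.012)&(Tl[...,2]>-.035);zt=np.median(Tl[h][:,2])
r=np.hypot(Tl[...,0],Tl[...,1]);yel=(im[...,0].astype(int)-im[...,2]>40)
m=yel&(r<.024)&(abs(Tl[...,2]-zt)<.003);P=Tl[m]
print(zt,cv2.minEnclosingCircle(P[:,:2].astype(np.float32)),np.percentile(P[abs(P[:,1])<.006][:,0],[1,99]))
g=yel&(r<.03)&(Tl[...,2]>0)&(Tl[...,2]<.02);print("foot z",np.median(Tl[g][:,2]),cv2.minEnclosingCircle(Tl[g][:,:2].astype(np.float32)))
E
```

```text
24.275 [0.61022556 0.24071407 0.1379836 ] [2.49970867e-01 9.68253044e-01 3.92641678e-04 6.73985495e-04] [ 0.32487186 -0.80072071 -3.347286  ] 0.39590327812134235
-0.02217006106252889 ((-0.00043239304795861244, 9.666916594142094e-05), 0.018404122442007065) [-0.0172789   0.01680024]
foot z 0.005652560322130615 ((0.006209989078342915, 5.702301859855652e-05), 0.024002179503440857)
```

carry_out(deltas=[-0.01, -0.06, 0, 0, 0, 0, -0.019, -0.12, 0, 0, 0, 0, -0.029, -0.179, 0, 0, 0, 0, -0.038, -0.238, 0, 0, 0, 0, -0.0475, -0.2973, 0, 0, 0, 0])

```text
time: 24.95
eef_pos: [0.5049, -0.0435, 0.1342]
tcp_rot: [0.25, 0.968, 0.0, -0.003]
contact_force: [0.1, -0.9, -2.2]
opening: 0.397
finger_force: 50.8
```

carry_out(deltas=[0, 0, 0.01, 0, 0, 0, 0, 0, 0.03, 0, 0, 0, 0, 0, 0.03, 0, 0, 0, 0, 0, 0.03, 0, 0, 0])

```text
time: 25.45
eef_pos: [0.5073, -0.0417, 0.1064]
tcp_rot: [0.249, 0.968, 0.0, -0.001]
contact_force: [-0.7, -0.3, -2.2]
opening: 0.398
finger_force: 51.0
```

```bash
python3 to.py .5075 -.0425 .1
```

```text
25.45 [ 0.50731711 -0.0416692   0.10644753] [-0.72757834 -0.2946556  -2.15225066] shift [-0.0006 -0.0006  0.0064] rv to vertical same yaw 2.6373205824260855 [ 2.49472761e-01  9.68381296e-01  1.08994198e-04 -9.97641116e-04]
```

carry_out(deltas=[0, 0, 0.008, 0, 0, 0, 0, 0, 0.012, 0, 0, 0, 0, 0, 0.012, 0, 0, 0])

```text
time: 25.82
eef_pos: [0.5074, -0.0423, 0.0949]
tcp_rot: [0.25, 0.968, 0.0, -0.0]
contact_force: [0.3, -0.3, -2.4]
opening: 0.398
finger_force: 51.0
```

```bash
python3 to.py .5075 -.0425 .1
```

```text
25.825 [ 0.50740697 -0.04230777  0.09489821] [ 0.2786608  -0.27526317 -2.41641887] shift [-0.0002 -0.0001 -0.0051] rv to vertical same yaw 2.6364612188898224 [ 2.49889028e-01  9.68274374e-01  1.53476826e-05 -4.58246936e-04]
```

carry_out(deltas=[0, 0, 0.004, 0, 0, 0, 0, 0, 0.008, 0, 0, 0, 0, 0, 0.011, 0, 0, 0, 0, 0, 0.014, 0, 0, 0, 0, 0, 0.016, 0, 0, 0])

```text
time: 26.45
eef_pos: [0.5076, -0.0425, 0.0791]
tcp_rot: [0.25, 0.968, 0.0, -0.0]
contact_force: [0.2, 0.4, -3.0]
opening: 0.4
finger_force: 51.0
```

carry_out(deltas=[0, 0, 0.0015, 0, 0, 0, 0, 0, 0.003, 0, 0, 0, 0, 0, 0.004, 0, 0, 0, 0, 0, 0.005, 0, 0, 0, 0, 0, 0.005, 0, 0, 0])

```text
time: 27.08
eef_pos: [0.5076, -0.0425, 0.0743]
tcp_rot: [0.25, 0.968, -0.0, -0.0]
contact_force: [0.4, -0.1, -2.8]
opening: 0.4
finger_force: 51.0
```

carry_out(deltas=[0, 0, 0.0007, 0, 0, 0, 0, 0, 0.0015, 0, 0, 0, 0, 0, 0.0015, 0, 0, 0])

```text
time: 27.45
eef_pos: [0.5076, -0.0425, 0.0727]
tcp_rot: [0.25, 0.968, -0.0, -0.0]
contact_force: [-0.1, 0.5, -2.3]
opening: 0.396
finger_force: 51.0
```

carry_out(deltas=[0, 0, 0.0004, 0, 0, 0, 0, 0, 0.0008, 0, 0, 0, 0, 0, 0.0008, 0, 0, 0])

```text
time: 27.82
eef_pos: [0.5077, -0.0425, 0.072]
tcp_rot: [0.25, 0.968, 0.0, -0.0]
contact_force: [0.1, -0.2, -1.4]
opening: 0.396
finger_force: 51.0
```

carry_out(deltas=[0, 0, 0.0003, 0, 0, 0, 0, 0, 0.0006, 0, 0, 0, 0, 0, 0.0006, 0, 0, 0])

```text
time: 28.2
eef_pos: [0.5076, -0.0425, 0.0714]
tcp_rot: [0.25, 0.968, -0.0, -0.0]
contact_force: [0.2, -0.5, -1.9]
opening: 0.397
finger_force: 51.0
```

carry_out(deltas=[0, 0, 0.0004, 0, 0, 0, 0, 0, 0.0006, 0, 0, 0, 0, 0, 0.0006, 0, 0, 0])

```text
time: 28.58
eef_pos: [0.5078, -0.0426, 0.071]
tcp_rot: [0.25, 0.968, -0.0, 0.0]
contact_force: [0.1, 0.4, -0.9]
opening: 0.398
finger_force: 51.1
```

carry_out(deltas=[0, 0, 0.0003, 0, 0, 0, 0, 0, 0.0005, 0, 0, 0, 0, 0, 0.0005, 0, 0, 0])

```text
time: 28.95
eef_pos: [0.508, -0.0426, 0.0707]
tcp_rot: [0.25, 0.968, -0.0, 0.0]
contact_force: [-1.0, 0.8, 1.0]
opening: 0.396
finger_force: 51.4
```

carry_out(deltas=[0, 0, 0, 0, 0, 0, 0, 0, 0, 0, 0, 0, 0, 0, 0, 0, 0, 0, 0, 0, 0, 0, 0, 0, 0, 0, 0, 0, 0, 0], grip=100)

```text
time: 29.58
eef_pos: [0.5077, -0.0425, 0.0703]
tcp_rot: [0.25, 0.968, -0.0, -0.0]
contact_force: [-0.1, 0.2, -0.3]
opening: 1.001
finger_force: 0.0
```

carry_out(deltas=[0, 0, -0.01, 0, 0, 0, 0, 0, -0.03, 0, 0, 0, 0, 0, -0.07, 0, 0, 0, 0, 0, -0.1, 0, 0, 0, 0, 0, -0.1, 0, 0, 0])

```text
time: 30.2
eef_pos: [0.5098, -0.0431, 0.1742]
tcp_rot: [0.25, 0.968, -0.0, 0.004]
contact_force: [1.1, 0.2, -0.5]
opening: 1.0
finger_force: 0.0
```

```bash
python3 st.py .5077 -.0427 .0940 .0045 .023 w11; python3 - <<'E'
from h import *
z=np.load("w11.npz");W=z["W"];save("w11.png",z["im"][80:320,130:450],2)
r=np.hypot(W[...,0]-.5077,W[...,1]+.0427)
for n,a,b,lo,hi in(("captop",.006,.018,.088,.1),("capfoot",.0,.027,.060,.071),("stone",.026,.036,.053,.0605)):
    m=(r<b)&(r>a)&(W[...,2]>lo)&(W[...,2]<hi);P=W[m];print(n,m.sum(),np.linalg.lstsq(np.c_[P[:,:2]-(.5077,-.0427),np.ones(len(P))],P[:,2],rcond=None)[0].round(4),np.median(P[:,2]))
E
```

```text
30.2 [ 0.50983706 -0.04307477  0.17415703] [ 2.49913971e-01  9.68260622e-01 -1.12677390e-04  3.78979105e-03] [ 1.11520695  0.15227812 -0.52505291] 0.9996363064041028
1725 centre (0.5086002349853516, -0.042593128979206085) 0.01817907579243183 z 0.09275095375168099 tool [ 0.0019 -0.0003  0.0801] yaw 2.6363999347423808
captop 1537 [ 0.026  -0.0164  0.0925] 0.09255229551702032
capfoot 987 [ 0.0121 -0.0074  0.0654] 0.06528277017028591
stone 1373 [ 0.0043 -0.0019  0.0575] 0.05751298694258189
```

View pics/w11.png

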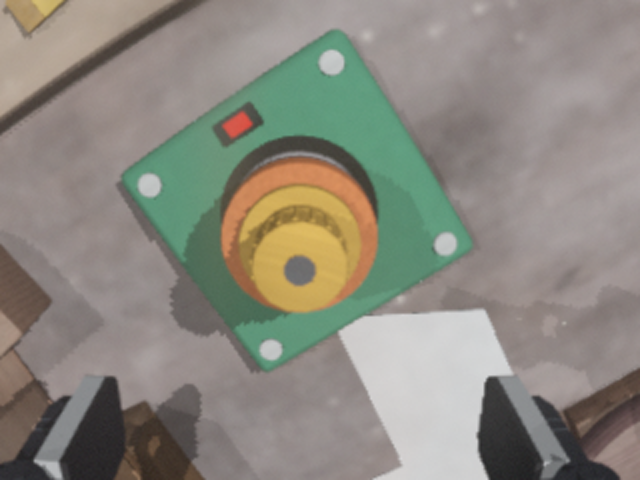

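carry_out(deltas=[0, 0, 0, 0, 0, 0, 0, 0, 0, 0, 0, 0, 0, 0, 0, 0, 0, 0, 0, 0, 0, 0, 0, 0])

```text
time: 30.75
eef_pos: [0.5075, -0.0425, 0.1698]
tcp_rot: [0.25, 0.968, 0.0, -0.0]
contact_force: [-0.3, -0.2, 0.8]
opening: 1.0
finger_force: 0.0
```

```bash
python3 st.py .5077 -.0427 .0940 .0045 .023 w12; python3 - <<'E'
from h import *
from scipy.optimize import least_squares
for f,c in(("w12",(.5077,-.0427)),("w9",(.6106,.24))):
  W=np.load(f+".npz")["W"];o=.058 if f=="w12" else 0
  r=np.hypot(W[...,0]-c[0],W[...,1]-c[1])
  for n,a,b,z in(("captop",.006,.0165,.036),("capfoot",.0,.024,.008)):
    m=(r<b)&(r>a)&(abs(W[...,2]-z-o)<.003);P=W[m];A=np.c_[P[:,:2]-c,np.ones(len(P))]
    print(f,n,m.sum(),least_squares(lambda k:A@k-P[:,2],[0,0,z+o],loss="soft_l1",f_scale=.0005).x.round(4),np.median(P[:,2]))
E
```

```text
30.75 [ 0.50749312 -0.04245453  0.16981768] [ 2.49978663e-01  9.68251228e-01  1.38692165e-05 -4.77854432e-04] [-0.32044425 -0.23917874  0.84853728] 0.9999269770877818
1758 centre (0.5081976652145386, -0.04247364401817322) 0.01821337454020977 z 0.09269184528417104 tool [-0.0007  0.0003  0.0758] yaw 2.636276059146106
w12 captop 1290 [ 0.0142 -0.0019  0.0927] 0.09275113157436984
w12 capfoot 821 [0.003  0.0032 0.0653] 0.06532049578151196
w9 captop 1794 [ 0.018  -0.0058  0.0355] 0.035533878020288415
w9 capfoot 1036 [-0.0013 -0.0012  0.0082] 0.008189573003493072
```

The cap is flat, centred and home. I'll hand the job in.

```bash
python3 -c "
from plant import ctrl
print(ctrl.sign_off())"
```

```text
the job is handed in; nothing more can be done
None
```

I stacked the plate, stone and cap flat, centred and fully home on the post, with the balls in the plate's windows, and handed the job in at about 31 s; no verdict came back.

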